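# Turn the serving board over onto the tamping mat

## Task

The small wooden serving board leans in the dark steel rest with its underside (the face with two foot bars) showing. Turn it over and lay it flat in the middle of the black tamping mat, standing on its foot bars with the round cup well facing up; which way round it points does not matter. Do not let it drop through the air, and leave the other things where they stand.

Things in the scene. Friction and masses are not known exactly. Their poses are not given: they have to be found in the camera images.
- board: wooden slab 110 (x) x 140 (y) x 12 mm, origin at its centre. +z face: round cup well, 60 mm wide, 5 deep, central. -z face: two foot bars 90 (along x) x 14 x 5 mm at y = -52, +52 mm. Starts in the rest, 60 degrees from level, +x up the slope, foot bars up and outwards, well face on the rest, top edge 126 mm above the table. Laid rightly: z up, origin at height 17 mm.
- rest: dark steel rest, fixed, base 150 x 150 x 8 mm, origin under its centre. Slope 60 degrees from level, upper end towards the rest's -x: two back bars 14 mm wide at y = -46, +46 mm reaching 70 mm up the 110 mm board, and a ledge under the board's lower edge 28 mm above the table. The middle of the board's top edge is free on both sides.
- mat: black rubber tamping mat, fixed to the table, 230 (x) x 210 (y) x 6 mm; origin at the underside centre. Along its +x and +y edges runs a lip 8 mm wide that stands 3 mm higher.
- cup: bystander: white ceramic espresso cup, 62 mm across, 58 mm tall; origin under its centre
- tamper: bystander: aluminium coffee tamper, 58 mm across, 84 mm tall; origin under its centre
- shaker: bystander: aluminium shaker with flip-top lid, 78 mm across, 132 mm tall; origin under its centre
- pitcher: bystander: steel milk pitcher, 96 mm across, 105 mm tall, handle on its +y side reaching 80 mm out; origin under its centre
- dishes_a: bystander: loose stack of five white dishes, 140 mm across, 63 mm tall; origin under its centre
- spoon: bystander: steel spoon 140 mm long, lying along its x axis; origin under its middle
There are look-alikes about, which are no part of the job. There is more than one size of the board; the job needs the middle-sized.

How it is judged:
At the end, for the whole second after the job is handed in: The board lies at rest on the mat on its foot bars, cup well up (its z axis within 0.1 rad of vertical), its centre 12 to 24 mm above the table and within 40 mm of the mat's centre seen from above (angle between board's own z axis and vertical below 0.1 rad and horizontal distance between board and mat below 0.04 m and height (world z) of board between 0.012 and 0.024 m and contact force between board and mat above 0.3 N and linear speed of board below 0.02 m/s and angular speed of board below 0.2 rad/s); the robot touches nothing.
It fails at once if the board falls freely through the air (touched by nothing while its centre is more than 110 mm above the table) (height (world z) of board above 0.11 m and contact force between board and anything else below 0.001 N).
It fails at once if a bystander is moved by more than 40 mm (distance of any of cup, tamper, shaker, pitcher, dishes_a, spoon from where it was at the start of the episode above 0.04 m).
It also fails if it takes over 43 s, if anything falls off the work surface, if the arm or the gripper's body presses on something with over 40 N, if the wrist force passes 120 N, or if a joint passes its speed limit or range.

## Robot

A 6-joint arm with a two-finger parallel gripper is mounted at the origin on the work surface. World frame = base frame: x ahead of the robot, y to its left, z up, the work surface at z = 0. Lengths are in m, angles in rad, forces in N, time in s.
With the tool pointing down it reaches from about 0.275 to 0.825 m from the base axis. Payload 4.9 kg.
Tool frame: the origin (TCP) lies midway between the tips of the shut fingers; the grasp point (between the pads) lies 19 mm behind it (grip_point_offset is the distance from the TCP to the grasp point, in m); z points along the fingers, y is the line along which they close (so a half turn about z gives the same grasp; the last joint's range is limited). The gripper opens to 85 mm and grips with 20 to 120 N. Pads are 22 mm wide; open, the fingers measure 114 mm over their backs; the gripper's body (76 mm by 85 mm) begins 54 mm behind the grasp point. The pads swing forward as they close: fully open they stand 13 mm farther back than shut.
Start: joints at [1.025, 0.326, -0.193, 1.052, 0, 1.437], TCP at [0.22, 0.504, 0.231] pointing down, gripper open.
Joint ranges: [-2.65, 2.65], [-0.97, 1.79], [-1.3, 1.35], [-1.93, 2.1], [-1.47, 1.37], [-3.14, 3.14]. Speed limits (rad/s): [2.57, 2.57, 3.14, 3.14, 3.14, 3.14].

## Interface

Orientations are given as a rotation vector (axis times angle).
In Python, from cell import * gives the robot as it stands. Calls block until the motion is done:
- movep(position, orientation): joint-space move of the TCP to a pose.
- move_l(position, velocity=0.15, rot=None, until_force=None): straight line of the TCP; rot=None keeps the orientation; velocity is the mean speed in m/s. With until_force (N) it stops when the force on the tool has changed by that much, and returns True; else False.
- set_joints(angles): joint-space move.
- let_go() and grab(newtons=None): open the fingers fully, or close them until they stop; newtons is the grip in N (None keeps the last).
- sleep(seconds).
- ik(position, orientation): joint angles nearest the present ones, or None.
- get_state(): the state.
- grab_frame(name): name is "scene" or "top" or "wrist"; returns a dict with "img" (420x560x3 uint8, red, green, blue), "fx", "fy", "cx", "cy" (pixels), "cam_to_world" (4x4, takes a point from camera to world coordinates); the wrist camera has in their place "T_tool_cam" (4x4, takes a point from camera to tool coordinates, whose origin is the TCP and whose axes are the flange's). Camera axes: x right, y down, z forward; pixel columns grow to the right and rows downward; lengths in m; the calibration is good to about 2 mm. A picture is of the moment at which its call begins: read the wrist's pose just before it. There is no depth.
A pose or a line that the arm cannot do raises MotionError and nothing moves.
- sign_off(): hands the job in; it is judged then, once.
Trained networks look in the newest picture that a camera, given by its name, has taken for a name from the list of things; names that differ only in an ending like _2 or _b are one class to them, and where a whole thing is asked for, a point or a joint stands for the part that bears it (a point fixed in the world has none). Each returns a list of dicts, best first, with "score" (0 to 1); they miss things now and then, are a little off and sometimes report something else, mostly with a low value. They report only what shows in the picture. A call takes as long as a camera call. They do not tell look-alikes from the thing itself.
- spot_in(camera, name): "centre" ([column, row] in pixels, amid what is visible of it).
- silhouettes(camera, name): "mask" (420x560 bool, what is visible of it) and "centre" ([column, row] in pixels, amid what is visible of it).
- tip_of(camera, name): "centre" ([column, row] in pixels: a listed point, or the origin of a listed thing).
The state is a dict: "clock": time; "q": joint angles; "joint_velocities": joint speeds; "tau": joint torques, N m; "position": TCP position; "eef_rot": TCP orientation; "contact_force": force on the tool from outside, world axes, zero at the start; "wrist_torque": the same for the moment, N m; "finger_gap": opening from 0.0 (shut) to 1.0 (fully open); "grasp_force": force on a finger pad.
Only numpy, scipy, OpenCV 4.12 (cv2) and the standard library are available. Lean on these libraries where they do the work, as an engineer would, in place of code of your own. Each camera call takes 0.05 s, during which the arm holds its last target. There are 200 camera calls.

## Working session

There is one attempt and no reset: what is moved stays moved. The work goes in short steps, each a Python script; the robot and the scene stay as the last script left them, time stands still between calls to the robot, and variables do not carry over. Pictures are saved under pics/ and viewed, at most 10 in all, crops included, and the job is handed in when it is done.

```bash
mkdir -p pics; ls
python3 - <<'E'
from cell import *
import cv2,numpy as np
for c in ["scene","top"]:
    f=grab_frame(c); cv2.imwrite(f"pics/{c}0.png",f["img"][:,:,::-1])
    print(c,f["fx"],f["cx"],f["cy"],np.round(f["cam_to_world"],3).tolist())
    for n in ["board","rest","mat","cup","tamper","shaker","pitcher","dishes_a","spoon"]:
        print(n,[(np.round(d["centre"]).tolist(),round(d["score"],2)) for d in tip_of(c,n)[:5]])
print(get_state())
E
```

```text
pics
scene 430.86540529802795 282.96328049150367 209.58505218187764 [[0.571, 0.453, -0.684, 1.335], [0.821, -0.33, 0.467, -0.44], [-0.014, -0.828, -0.56, 0.765], [0.0, 0.0, 0.0, 1.0]]
board [([313.0, 197.0], 0.92), ([284.0, 178.0], 0.89), ([404.0, 238.0], 0.63)]
rest [([312.0, 226.0], 0.76), ([228.0, 227.0], 0.16)]
mat [([178.0, 292.0], 0.66)]
cup [([269.0, 276.0], 0.97), ([227.0, 233.0], 0.48)]
tamper []
shaker [([354.0, 270.0], 0.91)]
pitcher [([246.0, 337.0], 0.82), ([313.0, 224.0], 0.5)]
dishes_a [([374.0, 185.0], 0.82), ([225.0, 232.0], 0.68), ([179.0, 290.0], 0.57)]
spoon [([309.0, 302.0], 0.59)]
top 542.3015602160872 277.6597465915854 210.60077690796822 [[-0.006, -0.984, 0.175, 0.309], [-1.0, 0.01, 0.019, 0.13], [-0.021, -0.175, -0.984, 1.333], [0.0, 0.0, 0.0, 1.0]]
board [([185.0, 140.0], 0.93), ([223.0, 335.0], 0.8)]
rest [([250.0, 225.0], 0.77)]
mat [([430.0, 209.0], 0.88)]
cup [([344.0, 175.0], 0.98)]
tamper [([345.0, 264.0], 0.56), ([344.0, 177.0], 0.48)]
shaker [([264.0, 133.0], 0.58)]
pitcher [([401.0, 129.0], 0.71)]
dishes_a [([120.0, 248.0], 0.6)]
spoon [([331.0, 125.0], 0.98)]
{'clock': 1.0, 'q': array([ 1.02480847e+00,  3.26184189e-01, -1.92585296e-01,  1.05197850e+00,
       -2.63008823e-06,  1.43659913e+00]), 'joint_velocities': array([-0.00224034, -0.00150175, -0.00155912, -0.00088799, -0.00141244,
       -0.00127962]), 'tau': array([-1.55119375e-03, -4.43334854e+01,  2.62761390e+01,  9.39305974e-04,
       -8.52520316e-05,  5.19864940e-06]), 'position': array([0.2201452 , 0.50405815, 0.23129505]), 'eef_rot': array([6.42274895e-01, 3.07521877e+00, 7.02101967e-05]), 'contact_force': array([-0.56152093,  0.5228925 ,  0.35837356]), 'wrist_torque': array([-0.00188296, -0.02058318, -0.00163663]), 'grasp_force': 0.0, 'finger_gap': 0.9999757470476199}
```

View pics/scene0.png

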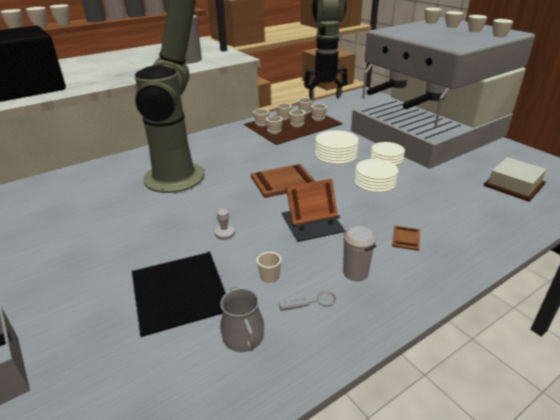

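View pics/top0.png

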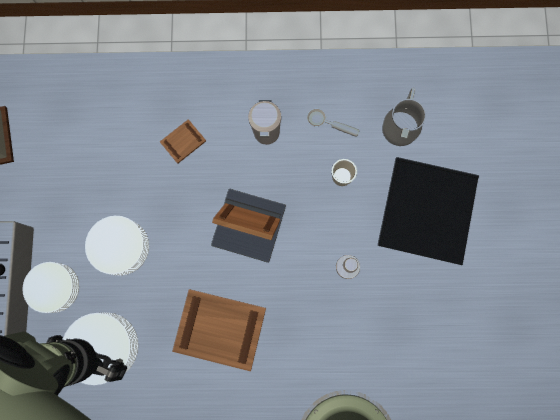

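The top view shows the rest's base around (249,226) with the board leaning in it. The board's top edge is on the robot side, near row 232. The mat is at (430,210), the cup at (344,173), the tamper at (348,266), and the look-alike boards at (183,140) and (220,330). Next I'll zoom in for corner pixels.

Run:
```python
import cv2,numpy as np
t=cv2.imread("pics/top0.png");s=cv2.imread("pics/scene0.png")
a=cv2.resize(t[180:270,200:300],None,fx=5,fy=5,interpolation=cv2.INTER_CUBIC)[:, :400*1+100]
b=cv2.resize(s[170:245,275:350],None,fx=4,fy=6,interpolation=cv2.INTER_CUBIC)
b=cv2.resize(b,(300,300)); a=cv2.resize(a,(500,450))
o=np.zeros((450,800,3),np.uint8);o[:450,:500]=a;o[:300,500:]=b
cv2.imwrite("pics/crop.png",o)
```

```text
(no output)
```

View pics/crop.png

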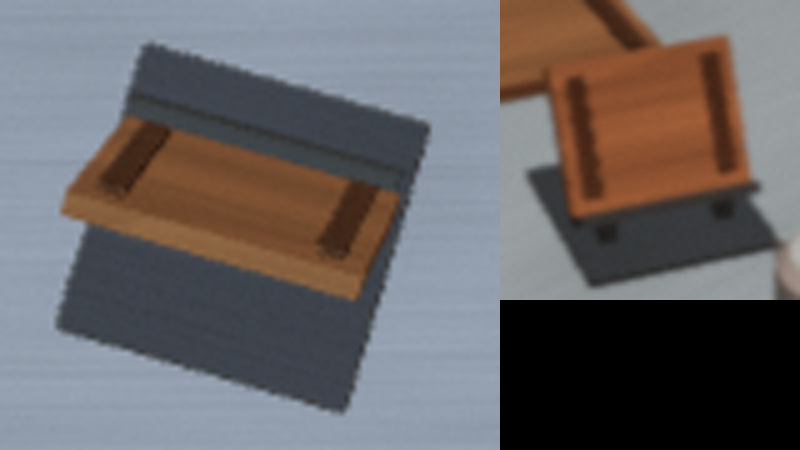

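The crop gives usable corners. In top-image pixels, the base corners are (229,189), (286,205), (269,262) and (211,246), and the board's top edge runs (213.6,218)–(272.4,234). The board's underside faces away from the robot.

```bash
cat > h.py <<'E'
from cell import *
import cv2,numpy as np
from scipy.spatial.transform import Rotation as R
def plane(f,uv,z):
    T=f["cam_to_world"]; d=T[:3,:3]@[(uv[0]-f["cx"])/f["fx"],(uv[1]-f["cy"])/f["fy"],1]
    return T[:3,3]+d*(z-T[2,3])/d[2]
def ray(f,uv):
    T=f["cam_to_world"]; d=T[:3,:3]@[(uv[0]-f["cx"])/f["fx"],(uv[1]-f["cy"])/f["fy"],1]
    return T[:3,3],d/np.linalg.norm(d)
def tri(f,u,g,v):
    a,d=ray(f,u);b,e=ray(g,v); s=np.linalg.lstsq(np.c_[d,-e],b-a,rcond=None)[0]
    p,q=a+s[0]*d,b+s[1]*e
    return (p+q)/2,np.linalg.norm(p-q)
E
python3 - <<'E'
from h import *
np.set_printoptions(precision=4,suppress=True)
t=grab_frame("top")
m=max(silhouettes("top","mat"),key=lambda d:d["score"])["mask"]
s=grab_frame("scene")
b=np.array([plane(t,p,.008) for p in [(229.4,188.6),(286,204.8),(269.2,262.2),(211.4,245.6)]])
print("base",b[:,:2].tolist(),"c",b.mean(0),"sides",np.linalg.norm(b-np.roll(b,1,0),axis=1))
e1,e2=plane(t,(213.6,218),.126),plane(t,(272.4,234),.126)
print("edge",e1,e2,np.linalg.norm(e1-e2),"mid",(e1+e2)/2)
w1,w2=plane(t,(212.4,222.4),.120),plane(t,(271.2,240),.120);print("edge low",(w1+w2)/2)
print("tri",tri(t,(213.6,218),s,(332,179)),tri(t,(272.4,234),s,(287,188)))
c,_=cv2.findContours(m.astype(np.uint8),0,2); r=cv2.minAreaRect(max(c,key=cv2.contourArea))
bx=np.array([plane(t,p,.006) for p in cv2.boxPoints(r)]);print("mat",bx[:,:2].tolist(),bx.mean(0),np.linalg.norm(bx-np.roll(bx,1,0),axis=1))
for n,z in [("cup",.03),("tamper",.04),("pitcher",.05)]:
    print(n,[ (plane(t,d["centre"],z)[:2],d["score"]) for d in spot_in("top",n)[:2]] if n else 0)
E
```

```text
base [[0.6022727944120032, 0.27665171606495437], [0.5595548746477014, 0.13523413686984917], [0.417322997817981, 0.17750677223203395], [0.4592258436693197, 0.3196625779037639]] c [0.5096 0.2273 0.008 ] sides [0.1494 0.1477 0.1484 0.1482]
edge [0.5085 0.2988 0.126 ] [0.4708 0.1659 0.126 ] 0.13810378279284236 mid [0.4897 0.2323 0.126 ]
edge low [0.4787 0.2355 0.12  ]
tri (array([0.5088, 0.2993, 0.1266]), np.float64(0.0015181926722338205)) (array([0.4707, 0.1655, 0.1251]), np.float64(0.0009312535810508368))
mat [[0.4532114663391199, -0.08459889210080321], [0.6832222272966744, -0.14234781370312105], [0.6337008978837981, -0.3514567759097577], [0.40717659321076266, -0.2882775389423577]] [ 0.5443 -0.2167  0.006 ] [0.2088 0.2371 0.2149 0.2352]
cup [(array([ 0.6333, -0.0068]), 0.65)]
tamper [(array([ 0.4097, -0.0071]), 0.72), (array([0.5148, 0.2288]), 0.27)]
pitcher [(array([ 0.7559, -0.1508]), 0.95)]
```

The measurements match the given sizes: the base comes out at 149 mm, the top edge at 138 mm and z = 0.126. Now I'll check reachability before moving.

```bash
cat >> h.py <<'E'
Z=np.array([0,0,1.])
yaw=np.radians(-16.4); xr=np.array([np.cos(yaw),np.sin(yaw),0])
edge=np.array([.4842,.2339,.123]); mat=np.array([.5443,-.2167,.006])
def rv(z,y): return R.from_matrix(np.c_[np.cross(y,z),y,z]).as_rotvec()
zg=.5*xr-.866025*Z; zb=-.866025*xr-.5*Z
def grasp(s): return rv(zg,s*zb)
tcpg=edge+.027*zg
def place(s,th,az,out=.015):
    h=np.array([np.cos(az),np.sin(az),0]); c,q=np.cos(th),np.sin(th)
    z=h*c-Z*q; b=h*q+Z*c                # tool z, board z
    ctr=mat+out*h+Z*(.055*q+.006*c+.002)
    return ctr-z*(.055-.027), rv(z,s*b), h
E
python3 - <<'E'
from h import *
np.set_printoptions(precision=2,suppress=True)
for s in (1,-1):
    print(s,"grasp",ik(tcpg,grasp(s)),"pre",ik(tcpg-.09*zg,grasp(s)),"lift",ik(tcpg+[0,0,.16],grasp(s)))
    for th in (35,40,50):
        for az in (-14,-22,-35):
            p,o,h=place(s,np.radians(th),np.radians(az))
            print(s,th,az,ik(p,o),ik(p+.17*Z,o))
E
```

```text
1 grasp [ 0.49  0.3  -0.8   0.08 -0.36 -0.86] pre [ 0.57  0.13 -0.75  0.33 -0.39 -0.79] lift [ 0.49  0.07 -0.58  0.54 -0.36 -0.86]
1 35 -14 [-0.7   0.69 -1.29 -1.32  0.37  1.29] [-0.7   0.02 -1.15 -0.51  0.37  1.29]
1 35 -22 None [-0.6   0.02 -1.17 -0.57  0.18  1.45]
1 35 -35 [-0.42  0.7  -1.28 -1.36 -0.15  1.68] [-0.42  0.05 -1.14 -0.57 -0.15  1.68]
1 40 -14 [-0.68  0.53 -1.22 -1.01  0.33  1.28] [-0.68 -0.02 -1.05 -0.28  0.33  1.28]
1 40 -22 [-0.59  0.55 -1.24 -1.08  0.16  1.44] [-0.59 -0.02 -1.07 -0.33  0.16  1.44]
1 40 -35 [-0.43  0.55 -1.22 -1.06 -0.14  1.69] [-0.43 -0.   -1.05 -0.34 -0.14  1.69]
1 50 -14 [-0.64  0.36 -1.06 -0.51  0.25  1.26] [-0.64 -0.02 -0.85  0.09  0.25  1.26]
1 50 -22 [-0.57  0.36 -1.07 -0.55  0.12  1.43] [-0.57 -0.03 -0.86  0.05  0.12  1.43]
1 50 -35 [-0.45  0.37 -1.05 -0.54 -0.1   1.69] [-0.45 -0.01 -0.85  0.05 -0.1   1.69]
-1 grasp [ 0.49  0.3  -0.8   0.08 -0.36  2.28] pre [ 0.57  0.13 -0.75  0.33 -0.39  2.36] lift [ 0.49  0.07 -0.58  0.54 -0.36  2.28]
-1 35 -14 [-0.7   0.69 -1.29 -1.32  0.37 -1.85] [-0.7   0.02 -1.15 -0.51  0.37 -1.85]
-1 35 -22 None [-0.6   0.02 -1.17 -0.57  0.18 -1.7 ]
-1 35 -35 [-0.42  0.7  -1.28 -1.36 -0.15 -1.46] [-0.42  0.05 -1.14 -0.57 -0.15 -1.46]
-1 40 -14 [-0.68  0.53 -1.22 -1.01  0.33 -1.86] [-0.68 -0.02 -1.05 -0.28  0.33 -1.86]
-1 40 -22 [-0.59  0.55 -1.24 -1.08  0.16 -1.7 ] [-0.59 -0.02 -1.07 -0.33  0.16 -1.7 ]
-1 40 -35 [-0.43  0.55 -1.22 -1.06 -0.14 -1.46] [-0.43 -0.   -1.05 -0.34 -0.14 -1.46]
-1 50 -14 [-0.64  0.36 -1.06 -0.51  0.25 -1.88] [-0.64 -0.02 -0.85  0.09  0.25 -1.88]
-1 50 -22 [-0.57  0.36 -1.07 -0.55  0.12 -1.71] [-0.57 -0.03 -0.86  0.05  0.12 -1.71]
-1 50 -35 [-0.45  0.37 -1.05 -0.54 -0.1  -1.45] [-0.45 -0.01 -0.85  0.05 -0.1  -1.45]
```

Run:
```python
from h import *
np.set_printoptions(precision=3,suppress=True)
for th in (40,45,50):
    for az in (-14,-22,-30):
        p,o,h=place(1,np.radians(th),np.radians(az))
        print(th,az,[ik(p-d*h+e*Z,o) is not None for d,e in ((0,-.01),(.03,-.01),(.06,-.01),(.1,-.01),(.1,.05),(.1,.15))])
movep(tcpg-.09*zg,grasp(1)); 
s=get_state();print(s["clock"],s["position"],tcpg-.09*zg)
hit=move_l(tcpg,.08,until_force=8)
s=get_state();print(hit,s["clock"],s["position"],tcpg)
f=grab_frame("scene");cv2.imwrite("pics/s1.png",cv2.resize(f["img"][120:270,210:410,::-1],(800,600)))
```

```text
40 -14 [True, False, False, False, False, True]
40 -22 [True, False, False, False, False, True]
40 -30 [True, False, False, False, False, True]
45 -14 [True, True, True, False, False, True]
45 -22 [True, True, False, False, False, True]
45 -30 [True, True, False, False, False, True]
50 -14 [True, True, True, True, True, True]
50 -22 [True, True, True, False, True, True]
50 -30 [True, True, True, False, True, True]
3.2167 [0.454 0.243 0.178] [0.454 0.243 0.178]
False 4.4917 [0.497 0.23  0.1  ] [0.497 0.23  0.1  ]
```

View pics/s1.png

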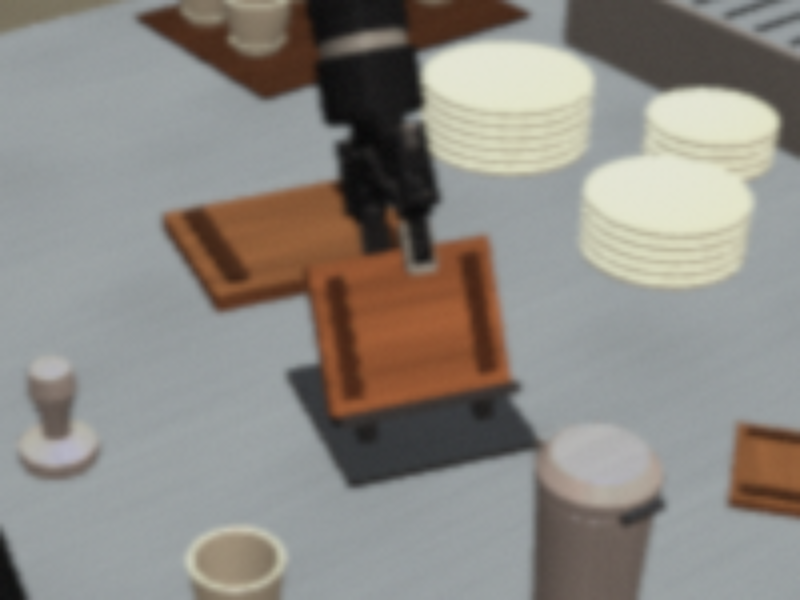

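The open fingers straddle the middle of the board's top edge, as intended. I'll grip, draw the board up the slope and lift.

Run:
```python
from h import *
np.set_printoptions(precision=3,suppress=True)
grab(60); s=get_state();print(s["clock"],s["finger_gap"],s["grasp_force"],s["contact_force"])
move_l(tcpg-.04*zg+.005*Z,.1)
move_l(tcpg-.04*zg+.15*Z,.2)
s=get_state();print(s["clock"],s["finger_gap"],s["grasp_force"],s["contact_force"],s["q"])
p,o,h=place(1,np.radians(48),np.radians(-14))
pre=p+.17*Z
movep(pre,o)
s=get_state();print(s["clock"],s["finger_gap"],s["grasp_force"],s["position"],pre)
f=grab_frame("scene");cv2.imwrite("pics/s2.png",f["img"][:,:,::-1])
```

```text
5.2083 0.12695673146264774 59.21707212924957 [-0.702 -0.241  1.892]
6.675 0.1299952313544114 58.815534710884094 [-0.858 -0.688 -1.911] [ 0.527  0.026 -0.558  0.612 -0.371 -0.829]
8.4917 0.12960347586341886 58.822601437568665 [ 0.541 -0.215  0.243] [ 0.541 -0.216  0.244]
```

View pics/s2.png

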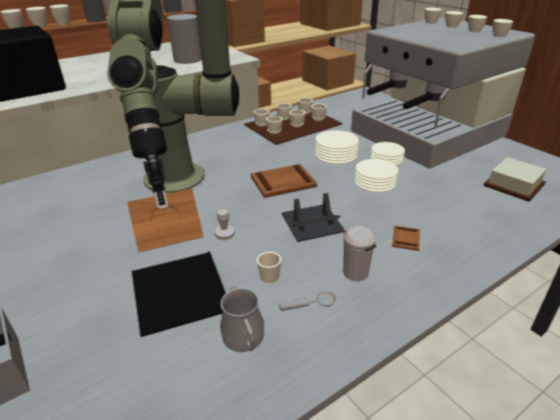

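The board is held with the cup well (about (165,208)) facing up, and nothing else has been disturbed. Next I lower its far edge onto the mat and release it onto the lower finger.

Run:
```python
from h import *
np.set_printoptions(precision=3,suppress=True)
p,o,h=place(1,np.radians(48),np.radians(-14))
move_l(p+.015*Z,.15)
hit=move_l(p-.008*Z,.02,until_force=4)
s=get_state();print(hit,s["clock"],s["position"]-p,s["contact_force"])
let_go()
s=get_state();print(s["clock"],s["finger_gap"],s["contact_force"])
f=grab_frame("scene");a=f["img"][200:350,110:310,::-1]
cv2.imwrite("pics/s3.png",cv2.resize(a,(800,600)))
```

```text
True 10.6167 [-0.     0.    -0.004] [-1.461  0.381  3.495]
11.325 1.001420826635038 [ 0.033  1.088 -0.207]
```

View pics/s3.png

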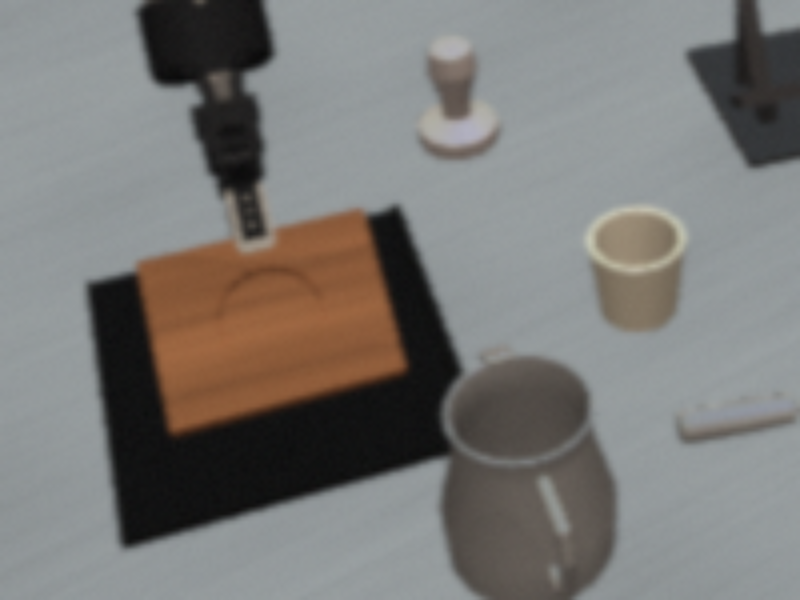

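The board leans on the lower finger with its far edge on the mat. I'll lower it further, then slip the finger out backwards.

Run:
```python
from h import *
np.set_printoptions(precision=3,suppress=True)
p,o,h=place(1,np.radians(48),np.radians(-14))
c=np.array(get_state()["position"])
print([(d,e,ik(c-d*h+e*Z,o) is not None) for e in (-.02,-.01,0) for d in (.03,.05,.07)])
hit=move_l(c-.02*Z,.04,until_force=8); c=np.array(get_state()["position"]);print(hit,c)
for d in (.07,.05,.04):
    try: print(d,move_l(c-d*h+.002*Z,.05,until_force=15)); break
    except MotionError as e: print(d,e)
s=get_state();print(s["clock"],s["contact_force"],s["position"])
f=grab_frame("top");cv2.imwrite("pics/t4.png",cv2.resize(f["img"][110:310,320:520,::-1],(600,600)))
```

```text
[(0.03, -0.02, True), (0.05, -0.02, True), (0.07, -0.02, True), (0.03, -0.01, True), (0.05, -0.01, True), (0.07, -0.01, True), (0.03, 0, True), (0.05, 0, True), (0.07, 0, True)]
False [ 0.54  -0.215  0.048]
0.07 False
13.575 [-0.409 -0.224  0.152] [ 0.472 -0.198  0.05 ]
```

View pics/t4.png

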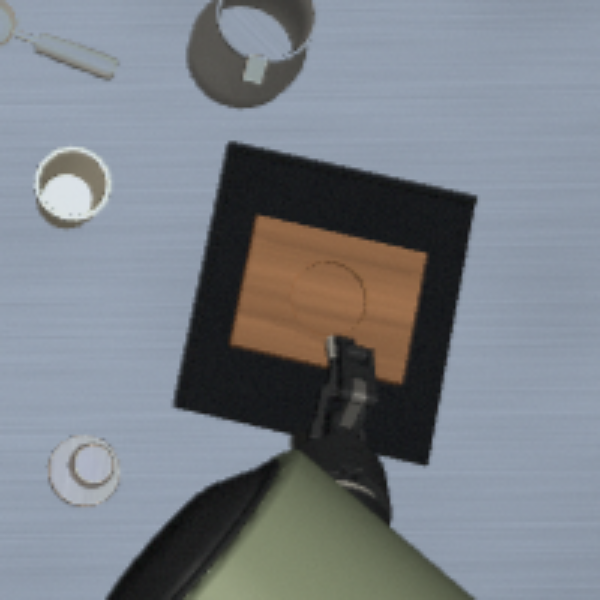

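The board looks flat and near the mat's centre, within a couple of centimetres, with the arm still close. I'll back the arm out along the tool axis and measure.

Run:
```python
from h import *
np.set_printoptions(precision=4,suppress=True)
s=get_state();c=np.array(s["position"]);z=R.from_rotvec(s["eef_rot"]).as_matrix()[:,2]
for d in (.15,.1,.06):
    try: move_l(c-d*z,.12); break
    except MotionError as e: print(d,e)
c=np.array(get_state()["position"])
try: move_l(c+.08*Z,.15)
except MotionError as e: print(e)
q=get_state()["q"].copy(); q[0]+=.8; set_joints(q)
for cam in ("top","scene"):
    f=grab_frame(cam)
    print(cam,get_state()["clock"],get_state()["position"])
    for d in silhouettes(cam,"board"):
        k,_=cv2.findContours(d["mask"].astype(np.uint8),0,2); r=cv2.minAreaRect(max(k,key=cv2.contourArea))
        bx=np.array([plane(f,p,.023) for p in cv2.boxPoints(r)])
        print(d["score"],bx.mean(0)-mat,np.linalg.norm(bx-np.roll(bx,1,0),axis=1))
    if cam=="scene":cv2.imwrite("pics/s5.png",cv2.resize(f["img"][200:350,110:310,::-1],(800,600)))
```

```text
0.15 the arm cannot follow that straight line within its joint ranges
0.1 the arm cannot follow that straight line within its joint ranges
0.06 the arm cannot follow that straight line within its joint ranges
top 15.8083 [0.4713 0.1998 0.13  ]
0.89 [-0.0021  0.0038  0.017 ] [0.1416 0.1166 0.1437 0.116 ]
0.79 [0.1796 0.6115 0.017 ] [0.0757 0.0933 0.0762 0.0926]
0.64 [-0.2864  0.5141  0.017 ] [0.1897 0.1544 0.1935 0.153 ]
scene 15.9083 [0.4713 0.1998 0.1301]
0.81 [ 0.0032 -0.0029  0.017 ] [0.1214 0.1489 0.1272 0.1359]
0.78 [0.1988 0.5933 0.017 ] [0.0667 0.1035 0.0713 0.1026]
0.62 [-0.2653  0.5009  0.017 ] [0.1766 0.2373 0.19   0.2124]
```

View pics/s5.png

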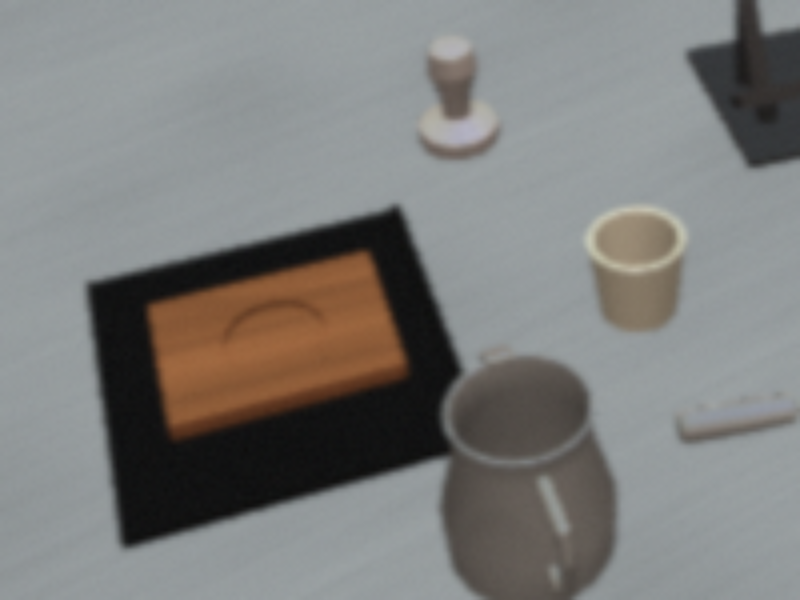

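The board lies flat with the well up (centre about (275,330) in the crop), within about 5 mm of the mat's centre. I'll raise the arm clear of the rest and hand in.

Run:
```python
from h import *
c=np.array(get_state()["position"]); move_l(c+.08*Z,.15); sleep(.5)
s=get_state();print(s["clock"],s["position"],s["contact_force"])
print(sign_off())
```

```text
17.1417 [0.47116252 0.19984055 0.20980474] [ 0.84027995 -0.06856566  0.57810936]
the job is handed in; nothing more can be done
None
```

The board was turned over and laid flat on its foot bars, cup well up, about 5 mm from the mat's centre; nothing else looked disturbed, the arm was clear, and I handed the job in at about 17 s of the 43 s (no verdict was returned).

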